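# Fetch a film box through the top half of a split cabinet door

### The arm

A 6-joint arm with a two-finger parallel gripper is mounted at the origin on the work surface. World frame = base frame: x ahead of the robot, y to its left, z up, the work surface at z = 0. Lengths are in m, angles in rad, forces in N, time in s.
With the tool pointing down it reaches from about 0.325 to 0.75 m from the base axis. Payload 7.6 kg.
Tool frame: the origin (TCP) lies on the centre line of the jaws, within the pads' length; the fingertips stand 14 mm ahead of it and the grasp point (between the pads) lies 5 mm behind it; z points along the fingers, y is the line along which they close (so a half turn about z gives the same grasp; the last joint's range is limited). The gripper opens to 85 mm and grips with 20 to 120 N. Pads are 22 mm wide; open, the fingers measure 114 mm over their backs; the gripper's body (76 mm by 85 mm) begins 54 mm behind the grasp point. The pads swing forward as they close: fully open they stand 13 mm farther back than shut.
Start: joints at [1.044, 0.052, 1.401, -0, 1.689, -0.07], TCP at [0.232, 0.471, 0.245] pointing down, gripper open.
Joint ranges: [-2.9, 2.9], [-0.91, 2.17], [0.12, 2.37], [-1.06, 4.2], [0.26, 2.73], [-2.93, 2.93]. Speed limits (rad/s): [2.57, 2.57, 3.01, 3.14, 3.14, 3.14].

### API

Orientations are given as a unit quaternion [x, y, z, w].
In Python, from bench import * gives the robot as it stands. The module is installed in compiled form; this text tells all that it offers.
- The arm moves only by the tool arm_command, never from a script. Its argument "motion" is a list of rows, each a list of 7 numbers: the shift along the world's x, y, z in mm, then the turn, a rotation vector about the world's x, y, z in rad, then the gripper's target within -1 to 1 (shut at 1, half-way at 0, fully open at -1). A call has 1 to 5 rows; each row is the pose to reach, as a shift and turn from the pose commanded when the call began; what a row does not reach only later rows make up. A row lasts 1/10 s, in which the tool goes at most 50 mm and 8.59 degrees, less where a joint would pass 70% of its speed; a pose out of reach is approached as far as the arm can. A call with a gripper value outside its range is refused whole. The fingers move at their own pace and stop on an object; the grip force is fixed at half the most. Time passes only in rows, so rows that repeat a pose let the fingers close. It gives the time, the measured TCP pose, the force, the opening and the grip force at its end, in the units of the state.
- get_obs(): the state, without advancing time (a new reading comes with each control period).
- read_camera(name): name is "scene" or "top"; returns (picture, depth): 420x560x3 uint8, red, green, blue; 420x560 float32, m along the optical axis (not along the pixel's ray), 0 where there is no reading.
- calibration(name): a dict with "fov_y" (degrees; the focal length in pixels is half the picture's height over the tangent of half this angle, whatever the lens; pixels are square), "cx", "cy" (the principal point, pixels), "extrinsics" (4x4, takes a point from world to camera coordinates). Camera axes: x right, y down, z forward; pixel columns grow to the right and rows downward; lengths in m; the calibration is good to about 2 mm. A picture is of the moment at which its call begins. calibration takes no time and is no camera call.
- job_done(): hands the job in; it is judged then, once.
The state is a dict: "clock": time; "joints": joint angles; "joint_vel": joint speeds; "effort": joint torques, N m; "tcp_pos": TCP position; "tool_rot": TCP orientation; "force": force on the tool from outside, world axes, zero at the start; "torque": the same for the moment, N m; "opening": finger opening in m; "grasp_force": force on a finger pad.
Only numpy, scipy, OpenCV 4.12 (cv2) and the standard library are available. Lean on these libraries where they do the work, as an engineer would, in place of code of your own. Each camera call takes 0.05 s, during which the arm holds its last target. There are 200 camera calls.

### The job

Fetch the blue film box out of the upper compartment of the hatch cabinet: lift the top door's bolt by its red knob, swing the top half of the split door open until it stands at least square to the cabinet front and leave it open, then stand the box right way up in the middle of the green reading pad. The bottom half of the door must stay shut and bolted, and the other things on the desk are to be left alone.

Things in the scene. Friction and masses are not known exactly. Their poses are not given: they have to be found in the camera images.
- cabinet: Desk-top steel hatch cabinet, 320 wide, 190 deep, 330 high, fixed on the desk. Origin: on the desk, middle of the front opening plane; +x points into it (away from the robot), +y to the hinge side, z up. A blue split door closes the front: bottom half 6 to 114 mm high, top half 120 to 316 mm, both 268 wide and filling x from -16 to 0 mm.
- opening (a point): Middle of the front edge of the upper compartment's shelf, in the opening plane, 115 mm above the desk; axes as the cabinet's. The compartment's clear opening is 268 wide and reaches up to the lintel's underside at 320 mm; its roof is of thin wire bars at the same height and its back is open.
- top_leaf_hinge (a point): Bottom end of the top half's vertical hinge axis, at cabinet x -8, y +134, z 120 mm. It turns with the top half: its +y axis points from the free edge back to the hinge, its -x axis out of the door's front face.
- top_leaf (a joint): Angle of the top half of the door, rad: 0 shut, grows as the free edge swings towards the robot side (clockwise seen from above), 1.57 square to the front, stop at 1.95. Stiff hinge (about 0.15 N m): it stays where it is left. Held shut while its bolt is down.
- low_leaf (a joint): Angle of the bottom half of the door, rad: 0 shut (as it must remain); opens the same way as the top half.
- top_knob (a point): Centre of the red knob of the top half's bolt: upright cylinder 24 mm across, 30 high, on a steel rod on the front of the top half near its free edge, 40 mm out from the door face. With the bolt down its centre is 300 mm above the desk. It rises with the bolt.
- top_bolt (a joint): Lift of the top half's bolt, m: 0 down (engaged 12 mm in the bottom half's keeper), stop at 0.028. The top half is free once it is lifted more than 0.012; lift it at least 0.016. Straight upward pull of about 5 N; it stays up by friction.
- low_bolt (a joint): Draw of the bottom half's own bolt, m: 0 fully shot into the right-hand post (as it must remain), 0.035 fully drawn (towards the hinge side). Horizontal steel rod on the bottom half, 62 mm above the desk, with a small dark ball.
- top_handle (a point): Grip point on the black upright bar handle of the top half: round bar 12 mm across, its centre line 40 mm out from the door face, 120 mm from the hinge axis along the door. The bar runs upright from 210 to 310 mm above the desk; this point is at 292 mm and swings with the door.
- blue_box_center (a point): Centre of the blue film box: upright rigid box 98 (x, depth) by 40 (y, width) by 98 mm (z), 0.11 to 0.22 kg, paper labels on its ends and top. Stands loose on the upper shelf, its front 5 to 18 mm behind the opening plane, within 0.08 rad of square. Axes: x depth, y across the 40 mm width, z up.
- pad_top (a point): Middle of the top face of the green reading pad: square 180 by 180, 5 mm thick, fixed on the desk; z up.
- grey_box_center (a point): Centre of a grey film box of the same size as the blue one, standing on the desk; to be left alone.
- phone_center (a point): Centre of a black phone, 72 by 148 by 9 mm, lying on the desk; to be left alone.
- loupe_center (a point): Centre of a black reading loupe, 52 mm across and 48 high, standing on the desk; to be left alone.
Things that resemble listed ones, but are neither listed nor needed, are in the scene too. What is shaped like the part that bears blue_box_center but yellow is not meant.

How it is judged:
On the way, in this order (a step that is already met when the one before it is completed fails the run):
1. the top half's bolt is lifted clear (at least 16 mm) with the top half still shut (value of joint top_bolt above 0.016 m and value of joint top_leaf below 0.1 rad), for 0.1 s.
2. the top half is swung open, at least about square to the front (1.4 rad), with the box still inside (value of joint top_leaf above 1.4 rad and x of blue_box_center in the frame of cabinet above 0.03 m and value of joint low_leaf below 0.06 rad and value of joint low_bolt below 0.008 m), for 0.2 s.
3. the blue box has been brought out through the opening (x of blue_box_center in the frame of cabinet below -0.06 m), for 0.1 s.
At the end, for the whole second after the job is handed in: The top half stands open at 1.4 rad (80 degrees) or more, the bottom half is shut (under 0.06 rad) with its bolt shot (drawn less than 8 mm), and the blue box stands right way up (within 0.1 rad), at rest, on the green pad, its centre within 35 mm of the pad's middle (value of joint top_leaf above 1.4 rad and value of joint low_leaf below 0.06 rad and value of joint low_bolt below 0.008 m and horizontal distance between blue_box_center and pad_top below 0.035 m and z of blue_box_center in the frame of pad_top between 0.045 and 0.053 m and angle between blue_box_center's own z axis and vertical below 0.1 rad and linear speed of blue_box below 0.02 m/s and angular speed of blue_box below 0.2 rad/s and velocity of joint top_leaf below 0.05 rad/s); the robot touches nothing.
It fails at once if the bottom half comes open (more than 0.06 rad) (value of joint low_leaf above 0.06 rad).
It fails at once if the bottom half's bolt is drawn (8 mm or more) (value of joint low_bolt above 0.008 m).
It fails at once if the blue box is tipped over (more than 0.9 rad) (angle between blue_box_center's own z axis and vertical above 0.9 rad).
It fails at once if the grey film box, the phone or the loupe is disturbed (moved more than 30 mm) (distance of any of grey_box_center, phone_center, loupe_center from where it was at the start of the episode above 0.03 m).
It also fails if it takes over 72 s, if anything falls off the work surface, if the arm or the gripper's body presses on something with over 40 N, if the wrist force passes 120 N, or if a joint passes its speed limit or range.

## Working session

There is one attempt and no reset: what is moved stays moved. The work goes in short steps, Python scripts to look and compute and a tool call to move; the robot and the scene stay as the last step left them, time stands still between calls to the robot, and variables do not carry over. Pictures are saved under pics/ and viewed, at most 10 in all, crops included, and the job is handed in when it is done.

Besides the shell and the picture viewer there is one more tool, called as name(argument=value, ...), one argument or row to a line, values as JSON. arm_command: Moves the arm, as the interface text tells. Its arguments: {"type":"object","properties":{"motion":{"type":"array","items":{"type":"array","items":{"type":"number"}}}},"required":["motion"]}

```bash
mkdir -p pics
cat > h.py <<'E'
from bench import *
import numpy as np, cv2
def K(n):
    c=calibration(n); f=210/np.tan(np.radians(c["fov_y"])/2); return f,c["cx"],c["cy"],np.array(c["extrinsics"])
def world(n,d):
    f,cx,cy,E=K(n); v,u=np.mgrid[:420,:560]
    P=np.stack([(u-cx)/f*d,(v-cy)/f*d,d],-1); return (P-E[:3,3])@E[:3,:3]
def snap(n,tag):
    p,d=read_camera(n); cv2.imwrite(f"pics/{tag}.png",p[:,:,::-1]); np.savez(f"{tag}.npz",p=p,d=d,w=world(n,d)); return p,d
E
python3 - <<'E'
from h import *
for n in("scene","top"): snap(n,n+"0"); print(K(n))
print(get_obs())
E
```

```text
(np.float64(389.613382336426), 275.41554914670166, 208.11028066534826, array([[-0.41762956,  0.90854303,  0.01162387,  0.14639272],
       [ 0.6803868 ,  0.32118078, -0.65872355, -0.24632013],
       [-0.60221205, -0.26719369, -0.75229527,  1.46319815],
       [ 0.        ,  0.        ,  0.        ,  1.        ]]))
(np.float64(439.55652114907855), 275.28988726736975, 216.36282287280932, array([[ 0.02072493, -0.99974841, -0.00857913,  0.04573166],
       [-0.99571917, -0.01986677, -0.0902699 ,  0.5443698 ],
       [ 0.09007675,  0.01041324, -0.99588039,  1.48691058],
       [ 0.        ,  0.        ,  0.        ,  1.        ]]))
{'clock': 0.1, 'joints': array([ 1.04371173e+00,  5.27807967e-02,  1.40161690e+00,  2.29380552e-05,
        1.68861377e+00, -7.02932880e-02]), 'joint_vel': array([ 0.00120547, -0.00225698, -0.00311766, -0.00068648, -0.00150043,
        0.00176768]), 'effort': array([ 5.10791106e-04, -3.82585359e+01, -3.60983634e+01, -1.35743039e-04,
        4.87405967e-03, -7.28772562e-07]), 'tcp_pos': array([0.2314069 , 0.47097088, 0.24455614]), 'tool_rot': array([ 2.26413773e-01,  9.74030954e-01, -6.74643496e-04, -2.19641122e-04]), 'force': array([-0.28899951, -0.79481554, -1.37319455]), 'torque': array([-0.05904972, -0.01066854, -0.01418114]), 'grasp_force': 0.0, 'opening': 0.08540202314155224}
```

View pics/scene0.png

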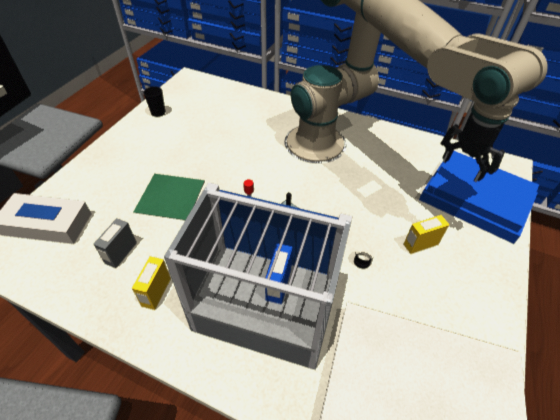

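View pics/top0.png

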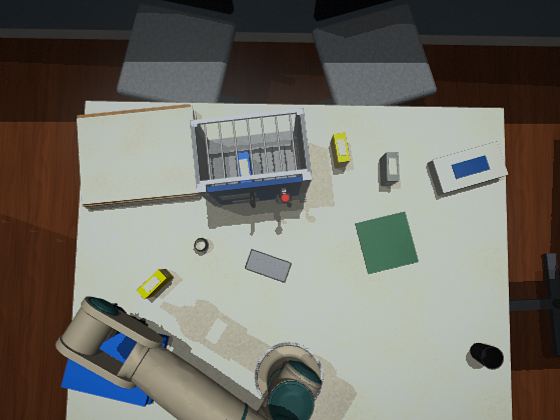

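The scene view shows the cabinet from behind, with the blue box on the shelf near (280,272). In the top view the knob is at (285,197), the handle at (253,200), the blue box at (243,160), the pad at (387,243), the phone at (268,265), the loupe at (201,245) and the grey box at (390,168).

Run:
```python
from h import *
t=np.load("top0.npz");s=np.load("scene0.npz")
W=t['w'];P=t['p'].astype(int);hsv=cv2.cvtColor(t['p'],cv2.COLOR_RGB2HSV)
def st(m,n,W=W):
    q=W[m]; print(n,m.sum(),np.median(q,0).round(4),q.min(0).round(3),q.max(0).round(3))
R,G,B=P[...,0],P[...,1],P[...,2]
v,u=np.mgrid[:420,:560]
red=(R>130)&(G<80)&(B<80)&(v>180)&(v<215)&(u>270)&(u<300); st(red,'knob')
g=(hsv[...,0]>50)&(hsv[...,0]<85)&(hsv[...,1]>90)&(abs(u-387)<45)&(abs(v-243)<45); st(g,'pad')
print(cv2.minAreaRect(W[g][:,:2].astype(np.float32)))
# handle top
m=(abs(u-253)<14)&(v>188)&(v<212)&(W[...,2]>.25)&(W[...,2]<.33)&(B<70); st(m,'handle')
bx=(W[...,2]>.2)&(W[...,2]<.225)&(abs(u-243)<18)&(v>140)&(v<184); st(bx,'box top')
print(cv2.minAreaRect(W[bx][:,:2].astype(np.float32)))
# cabinet top frame
c=(W[...,2]>.312)&(W[...,2]<.345)&(v>100)&(v<205)&(u>180)&(u<320); 
print('cab',cv2.boxPoints(cv2.minAreaRect(W[c&(W[...,2]>.322)][:,:2].astype(np.float32))))
print(cv2.minAreaRect(W[c][:,:2].astype(np.float32)))
# scene
Ws=s['w'];Ps=s['p'].astype(int)
r=(Ps[...,0]>130)&(Ps[...,1]<80)&(Ps[...,2]<80)&(abs(v-187)<12)&(abs(u-249)<12); st(r,'knobS',Ws)
bx=(Ws[...,2]>.205)&(Ws[...,2]<.222)&(abs(u-280)<25)&(v>235)&(v<305); st(bx,'boxS',Ws)
print(cv2.minAreaRect(Ws[bx][:,:2].astype(np.float32)))
for n,(a,b) in dict(loupe=(201,245),phone=(268,265),grey=(390,160),yel=(341,145)).items(): print(n,W[b,a].round(3))
a=cv2.resize(t['p'][95:225,180:320],None,fx=5.5,fy=4.6,interpolation=cv2.INTER_CUBIC); cv2.imwrite("pics/c1.png",a[:,:,::-1])
```

```text
knob 49 [0.5717 0.0279 0.3156] [0.56  0.019 0.263] [0.587 0.039 0.32 ]
pad 2573 [ 0.4621 -0.3274  0.005 ] [ 0.359 -0.432 -0.009] [0.57  0.041 1.53 ]
((0.42721620202064514, -0.19071713089942932), (0.17590010166168213, 0.45849481225013733), 14.736862182617188)
handle 81 [0.5944 0.1233 0.2757] [0.551 0.083 0.25 ] [0.603 0.16  0.314]
box top 299 [0.6813 0.1524 0.2135] [0.628 0.125 0.204] [0.723 0.173 0.22 ]
((0.6757112145423889, 0.1525648534297943), (0.094454325735569, 0.03895970433950424), 10.396677017211914)
cab [[ 0.5773533   0.27247876]
 [ 0.6196993  -0.04511052]
 [ 0.8252935  -0.01769751]
 [ 0.7829475   0.29989177]]
((0.6768659353256226, 0.12411006540060043), (0.25684165954589844, 0.32037702202796936), 7.563969612121582)
knobS 52 [0.5699 0.0291 0.3144] [0.56  0.02  0.312] [1.11  0.337 0.937]
boxS 718 [0.6619 0.1562 0.213 ] [0.602 0.09  0.205] [0.72  0.186 0.221]
((0.664006769657135, 0.14588698744773865), (0.11385143548250198, 0.0966196358203888), 8.285553932189941)
loupe [ 0.44   0.314 -0.   ]
phone [0.376 0.079 0.01 ]
grey [ 0.731 -0.319  0.099]
yel [ 0.778 -0.157  0.101]
```

View pics/c1.png

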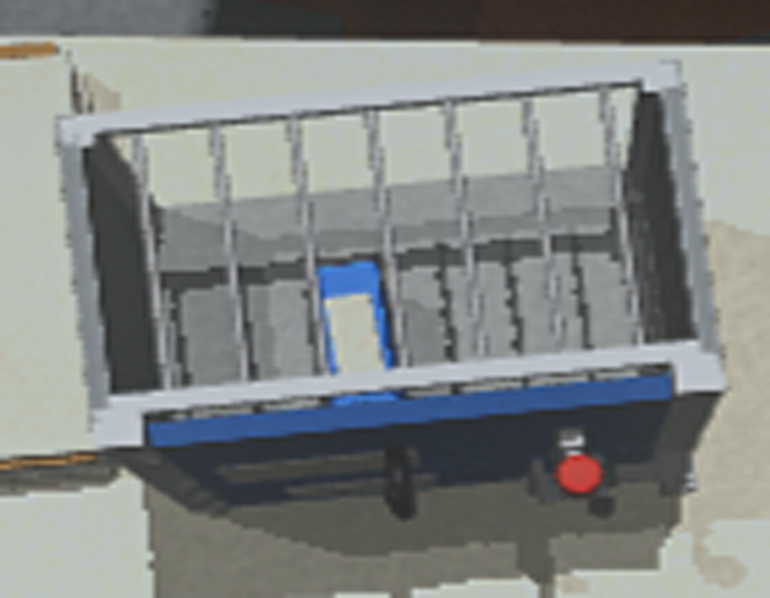

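The crop shows the yellow-labelled top of the blue box at (352,330), the handle at (400,480) and the knob at (578,475). The cabinet yaw is about 7.6° and its origin about (0.616, 0.116). The knob and handle distances agree with that (56 mm out). First move: up and over towards the knob.

arm_command(
  motion=[
    [0,0,50,0,0,0.14,-1],
    [30,-40,100,0,0,0.28,-1],
    [60,-75,125,0,0,0.42,-1],
    [90,-110,140,0,0,0.56,-1],
    [115,-145,155,0,0,0.59,-1],
  ],
)

```text
clock: 0.6
tcp_pos: [0.3364, 0.3393, 0.3944]
tool_rot: [-0.069, 0.998, 0.0, 0.0]
force: [1.8, 0.8, -1.4]
opening: 0.0855
grasp_force: 0.0
```

arm_command(
  motion=[
    [27,-38,0,0,0,0,-1],
    [54,-76,0,0,0,0,-1],
    [81,-114,0,0,0,0,-1],
    [108,-152,0,0,0,0,-1],
    [135,-190,0,0,0,0,-1],
  ],
)

```text
clock: 1.1
tcp_pos: [0.4715, 0.1487, 0.3933]
tool_rot: [-0.067, 0.998, 0.0, -0.0]
force: [1.9, 0.8, -0.2]
opening: 0.0854
grasp_force: 0.0
```

arm_command(
  motion=[
    [27,-38,0,0,0,0,-1],
    [54,-76,0,0,0,0,-1],
    [89,-107,0,0,0,0,-1],
    [89,-107,0,0,0,0,-1],
    [89,-107,0,0,0,0,-1],
  ],
)

```text
clock: 1.6
tcp_pos: [0.5602, 0.0428, 0.3922]
tool_rot: [-0.066, 0.998, 0.0, -0.001]
force: [-0.6, 0.2, 0.5]
opening: 0.0854
grasp_force: 0.0
```

arm_command(
  motion=[
    [10,-14,0,0,0,0,-1],
    [10,-14,-35,0,0,0,-1],
    [10,-14,-70,0,0,0,-1],
    [10,-14,-93,0,0,0,-1],
    [10,-14,-93,0,0,0,-1],
  ],
)

```text
clock: 2.1
tcp_pos: [0.5681, 0.0307, 0.2975]
tool_rot: [-0.067, 0.998, 0.0, -0.003]
force: [-0.3, -0.5, 0.2]
opening: 0.0853
grasp_force: 0.0
```

Run:
```python
from h import *
o=get_obs();print(o['tcp_pos'],o['joints'],o['force'])
p,d=snap("top","t1");q,d=snap("scene","s1")
a=cv2.resize(q[140:260,190:350],None,fx=4.5,fy=4.5,interpolation=cv2.INTER_CUBIC); cv2.imwrite("pics/c2.png",a[:,:,::-1])
```

```text
[0.56807995 0.03074264 0.29749935] [-1.09866454e-02  1.76276275e-01  1.16385718e+00  3.16570409e-04
  1.80741050e+00 -1.71671341e+00] [-0.25638881 -0.47605762  0.19490801]
```

View pics/c2.png

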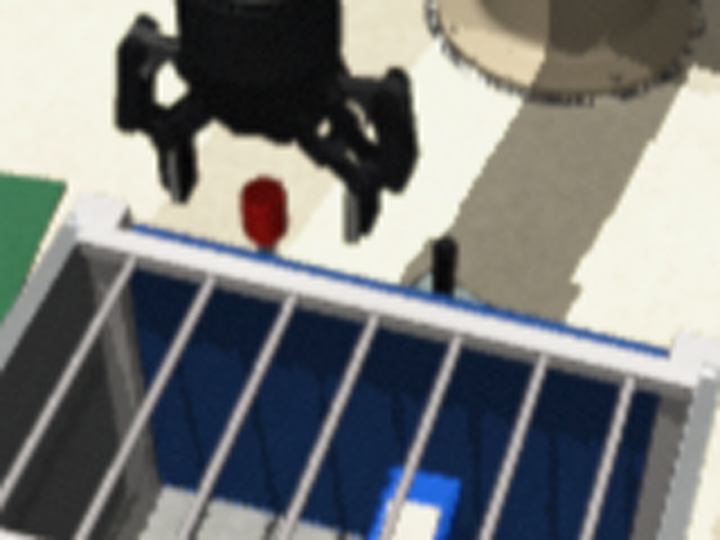

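The knob, at (263,210) in the crop, sits between the open fingers at (178,170) and (358,210). I'll close on it.

arm_command(
  motion=[
    [0,0,0,0,0,0,1],
    [0,0,0,0,0,0,1],
    [0,0,0,0,0,0,1],
    [0,0,0,0,0,0,1],
    [0,0,0,0,0,0,1],
  ],
)

```text
clock: 2.7
tcp_pos: [0.57, 0.0277, 0.3017]
tool_rot: [-0.065, 0.998, -0.002, 0.001]
force: [-0.1, -8.1, 4.6]
opening: 0.0223
grasp_force: 59.3
```

arm_command(
  motion=[
    [0,0,0,0,0,0,1],
    [0,0,0,0,0,0,1],
    [0,0,0,0,0,0,1],
  ],
)

```text
clock: 3.0
tcp_pos: [0.57, 0.0277, 0.3017]
tool_rot: [-0.065, 0.998, -0.001, 0.001]
force: [-1.0, -7.4, 4.1]
opening: 0.0221
grasp_force: 59.2
```

arm_command(
  motion=[
    [0,0,6,0,0,0,1],
    [0,0,12,0,0,0,1],
    [0,0,18,0,0,0,1],
    [0,0,23,0,0,0,1],
    [0,0,24,0,0,0,1],
  ],
)

```text
clock: 3.5
tcp_pos: [0.5697, 0.0277, 0.324]
tool_rot: [-0.065, 0.998, -0.001, -0.001]
force: [0.2, -6.8, -5.3]
opening: 0.0223
grasp_force: 58.9
```

arm_command(
  motion=[
    [0,0,0,0,0,0,1],
    [0,0,0,0,0,0,1],
  ],
)

```text
clock: 3.7
tcp_pos: [0.5697, 0.0277, 0.324]
tool_rot: [-0.065, 0.998, -0.001, -0.001]
force: [-0.6, -7.6, -2.8]
opening: 0.0224
grasp_force: 59.0
```

Run:
```python
from h import *
p,d=snap("top","t2");q,d=snap("scene","s2")
a=cv2.resize(q[140:260,190:350],None,fx=4.5,fy=4.5,interpolation=cv2.INTER_CUBIC); cv2.imwrite("pics/c3.png",a[:,:,::-1])
for n in ("s1","s2"):
    z=np.load(n+".npz");P=z['p'].astype(int);W=z['w']
    m=(P[...,0]>90)&(P[...,1]<50)&(P[...,2]<50);m[:170]=0;m[210:]=0;m[:,:230]=0;m[:,270:]=0
    print(n,m.sum(),np.median(W[m],0),np.percentile(W[m][:,2],[5,95]))
```

```text
s1 63 [0.5780646  0.03115012 0.30673899] [0.29188088 0.31539939]
s2 36 [0.57767887 0.02982478 0.32153   ] [0.31223717 0.33336587]
```

View pics/c3.png

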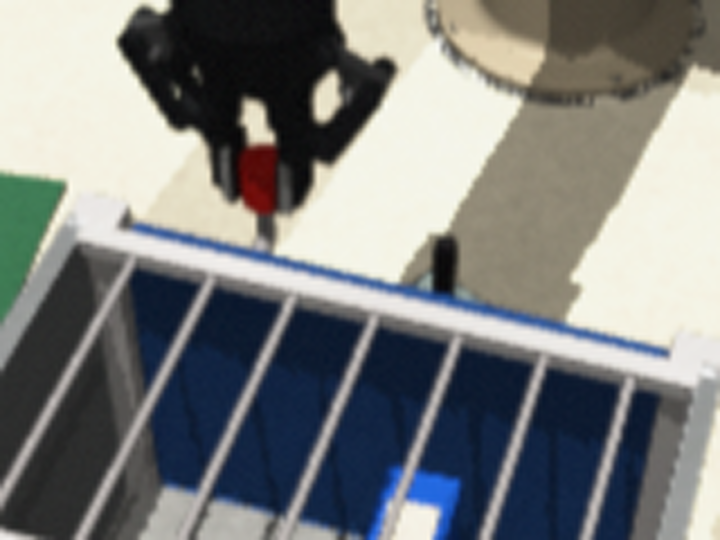

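The knob is gripped at (262,180), with the bare rod showing below it, so it's up about 20 mm. I'll lift slightly more, release and go to the handle.

arm_command(
  motion=[
    [0,0,3,0,0,0,1],
    [0,0,3,0,0,0,1],
    [0,0,3,0,0,0,-1],
    [0,0,3,0,0,0,-1],
    [0,0,3,0,0,0,-1],
  ],
)

```text
clock: 4.3
tcp_pos: [0.5699, 0.0297, 0.3279]
tool_rot: [-0.067, 0.998, 0.0, 0.0]
force: [-0.2, -0.5, -0.5]
opening: 0.0649
grasp_force: 0.0
```

arm_command(
  motion=[
    [0,0,0,0,0,0,-1],
    [0,0,35,0,0,0,-1],
    [0,0,72,0,0,0,-1],
    [-6,47,72,0,0,0,-1],
    [-11,95,72,0,0,0,-1],
  ],
)

```text
clock: 4.8
tcp_pos: [0.5589, 0.1248, 0.4014]
tool_rot: [-0.065, 0.998, 0.0, 0.002]
force: [0.1, 0.0, -0.1]
opening: 0.0858
grasp_force: 0.0
```

arm_command(
  motion=[
    [0,0,0,0,0,0,-1],
    [0,0,0,0,0,0,-1],
  ],
)

```text
clock: 5.0
tcp_pos: [0.5586, 0.1255, 0.3997]
tool_rot: [-0.068, 0.998, -0.0, 0.0]
force: [0.1, -0.7, 0.0]
opening: 0.0856
grasp_force: 0.0
```

Run:
```python
from h import *
o=get_obs();print(o['tcp_pos'],o['joints'],o['force'])
q,d=snap("scene","s3");W=world("scene",d);P=q.astype(int)
v,u=np.mgrid[:420,:560]
m=(P[...,0]>90)&(P[...,1]<50)&(P[...,2]<50)&(abs(u-249)<25)&(abs(v-185)<30)
print('knob',m.sum(),np.median(W[m],0),np.percentile(W[m][:,2],[5,95]))
m=(P.max(-1)<60)&(abs(u-288)<12)&(abs(v-197)<16)&(W[...,2]>.24)&(W[...,2]<.335)
for r in range(190,214):
    k=m[r]
    if k.any(): print(r,u[r][k].min(),u[r][k].max(),np.median(W[r][k],0).round(3))
```

```text
[0.55860355 0.12553432 0.39965668] [ 1.56583550e-01  2.20052085e-01  9.10802162e-01 -5.24021658e-05
  2.01070942e+00 -1.54974974e+00] [ 0.12789962 -0.65215374  0.04963331]
knob 105 [0.57470953 0.03135639 0.33694841] [0.31792058 0.34202784]
193 288 288 [0.554 0.121 0.308]
194 287 290 [0.557 0.123 0.309]
195 287 290 [0.559 0.123 0.307]
196 287 290 [0.56  0.124 0.306]
197 287 290 [0.559 0.124 0.302]
198 287 290 [0.56  0.124 0.298]
199 287 290 [0.559 0.124 0.295]
200 286 290 [0.559 0.123 0.291]
201 286 289 [0.56  0.123 0.289]
202 286 289 [0.559 0.123 0.284]
203 286 290 [0.56  0.124 0.283]
204 287 290 [0.56  0.126 0.279]
```

Lift is about 27 mm and the handle is at (0.558, 0.1235), as expected. I'll descend and grip it.

arm_command(
  motion=[
    [0,-2,-40,0,0,0,-1],
    [0,-2,-80,0,0,0,-1],
    [0,-2,-111,0,0,0,-1],
    [0,-2,-111,0,0,0,-1],
    [0,-2,-111,0,0,0,1],
  ],
)

```text
clock: 5.55
tcp_pos: [0.559, 0.1216, 0.2897]
tool_rot: [-0.066, 0.998, 0.0, 0.0]
force: [0.7, -0.3, 1.1]
opening: 0.0731
grasp_force: 0.0
```

arm_command(
  motion=[
    [0,0,0,0,0,0,1],
    [0,0,0,0,0,0,1],
    [0,0,0,0,0,0,1],
    [0,0,0,0,0,0,1],
    [0,0,0,0,0,0,1],
  ],
)

```text
clock: 6.05
tcp_pos: [0.559, 0.122, 0.2896]
tool_rot: [-0.066, 0.998, -0.0, 0.001]
force: [-1.6, -4.4, 3.0]
opening: 0.0103
grasp_force: 58.6
```

Run:
```python
from h import *
o=get_obs();p=o['tcp_pos'];print(p,o['opening'],o['force'])
H=np.array([.5900,.2486]);r=p[:2]-H;print(np.hypot(*r))
for i in range(1,16):
    t=-.12*i;c,s=np.cos(t),np.sin(t);print(i,t,((np.array([[c,-s],[s,c]])@r-r)*1000).round(0))
```

```text
[0.55896649 0.12197695 0.28956648] 0.010259750119917744 [-1.61336744 -4.35705106  2.97946105]
0.13037052717410502
1 -0.12 [-15.   5.]
2 -0.24 [-29.  11.]
3 -0.36 [-43.  19.]
4 -0.48 [-55.  29.]
5 -0.6 [-66.  40.]
6 -0.72 [-76.  52.]
7 -0.84 [-84.  65.]
8 -0.96 [-90.  79.]
9 -1.08 [-95.  94.]
10 -1.2 [-98. 110.]
11 -1.3199999999999998 [-99. 125.]
12 -1.44 [-99. 141.]
13 -1.56 [-96. 156.]
14 -1.68 [-91. 171.]
15 -1.7999999999999998 [-85. 186.]
```

Bar gripped. I'll swing the door along the computed arc.

arm_command(
  motion=[
    [-15,5,0,0,0,-0.12,1],
    [-29,11,0,0,0,-0.24,1],
    [-43,19,0,0,0,-0.36,1],
    [-55,29,0,0,0,-0.48,1],
    [-66,40,0,0,0,-0.6,1],
  ],
)

```text
clock: 6.55
tcp_pos: [0.4921, 0.1616, 0.2896]
tool_rot: [0.235, 0.972, -0.001, 0.0]
force: [-1.0, -3.5, 3.5]
opening: 0.01
grasp_force: 59.3
```

arm_command(
  motion=[
    [-10,12,0,0,0,-0.12,1],
    [-18,25,0,0,0,-0.24,1],
    [-24,39,0,0,0,-0.36,1],
    [-29,54,0,0,0,-0.48,1],
    [-32,70,0,0,0,-0.6,1],
  ],
)

```text
clock: 7.05
tcp_pos: [0.4606, 0.2325, 0.2896]
tool_rot: [0.511, 0.86, 0.0, 0.001]
force: [4.0, -2.5, 3.4]
opening: 0.0101
grasp_force: 59.4
```

arm_command(
  motion=[
    [-1,15,0,0,0,-0.12,1],
    [-1,31,0,0,0,-0.24,1],
    [2,46,0,0,0,-0.36,1],
    [7,61,0,0,0,-0.48,1],
    [13,76,0,0,0,-0.6,1],
  ],
)

```text
clock: 7.55
tcp_pos: [0.4752, 0.3078, 0.2896]
tool_rot: [0.743, 0.67, 0.001, 0.002]
force: [10.9, -10.7, 3.3]
opening: 0.0103
grasp_force: 59.9
```

Run:
```python
from h import *
o=get_obs();print(o)
H=np.array([.5900,.2486]);r=o['tcp_pos'][:2]-H;print(np.hypot(*r),np.degrees(np.arctan2(r[1],r[0])))
snap("scene","s4")
```

```text
{'clock': 7.55, 'joints': array([ 0.51115315,  0.16179978,  1.1956285 , -0.00353949,  1.78178108,
        0.61405327]), 'joint_vel': array([ 0.16838095,  0.38241549, -0.42537185, -0.03719178,  0.01856286,
        1.37254494]), 'effort': array([  6.94158286, -43.49966884, -32.21933484,   3.33312839,
         0.8247087 ,  -2.11966485]), 'tcp_pos': array([0.47516841, 0.30776044, 0.2895799 ]), 'tool_rot': array([0.74278367, 0.6695282 , 0.00077992, 0.0019506 ]), 'force': array([ 10.92739863, -10.67659999,   3.28587352]), 'torque': array([-1.54273447, -1.46926129, -0.29711738]), 'grasp_force': 59.91485953330994, 'opening': 0.01028976252137969}
0.12917527175352023 152.74278986374475
```

View pics/s4.png

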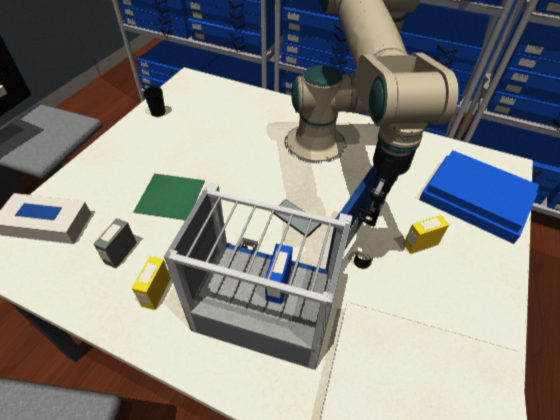

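The door stands open by about 1.8 rad, seen edge-on at (360,200), with the gripper still on the bar. Release and rise.

arm_command(
  motion=[
    [0,0,0,0,0,0,1],
    [0,0,0,0,0,0,1],
    [0,0,0,0,0,0,-1],
    [0,0,0,0,0,0,-1],
    [0,0,0,0,0,0,-1],
  ],
)

```text
clock: 8.1
tcp_pos: [0.4736, 0.3087, 0.2885]
tool_rot: [0.74, 0.673, -0.0, -0.0]
force: [0.3, 0.9, -0.6]
opening: 0.0532
grasp_force: 0.0
```

arm_command(
  motion=[
    [0,0,0,0,0,0,-1],
    [0,0,0,0,0,0,-1],
    [0,0,40,0,0,0,-1],
    [0,0,80,0,0,0,-1],
    [0,0,120,0,0,0,-1],
  ],
)

```text
clock: 8.6
tcp_pos: [0.4734, 0.3084, 0.4101]
tool_rot: [0.74, 0.672, -0.0, -0.0]
force: [1.1, 0.7, 0.5]
opening: 0.0856
grasp_force: 0.0
```

Run:
```python
from h import *
o=get_obs();print(o['tcp_pos'],o['tool_rot'],repr(o['joints']))
```

```text
[0.4734385  0.30836683 0.41012613] [ 7.40152225e-01  6.72439347e-01 -8.40933643e-05 -2.20084257e-05] array([5.11954971e-01, 2.04908948e-01, 9.07002268e-01, 5.90002601e-06,
       2.02985521e+00, 6.07754682e-01])
```

arm_command(
  motion=[
    [8,-30,0,0,0,0.14,-1],
    [16,-60,0,0,0,0.28,-1],
    [24,-90,0,0,0,0.42,-1],
    [32,-120,0,0,0,0.56,-1],
    [40,-150,0,0,0,0.7,-1],
  ],
)

```text
clock: 9.1
tcp_pos: [0.5139, 0.1573, 0.4087]
tool_rot: [0.462, 0.887, 0.0, 0.0]
force: [0.8, -0.2, 1.2]
opening: 0.0856
grasp_force: 0.0
```

arm_command(
  motion=[
    [-10,-20,0,0,0,0.14,-1],
    [-20,-27,0,0,0,0.28,-1],
    [-30,-27,0,0,0,0.42,-1],
    [-40,-27,0,0,0,0.56,-1],
    [-40,-27,0,0,0,0.7,-1],
  ],
)

```text
clock: 9.6
tcp_pos: [0.473, 0.1315, 0.4094]
tool_rot: [0.13, 0.992, 0.0, 0.001]
force: [-0.6, -0.0, -0.0]
opening: 0.0857
grasp_force: 0.0
```

arm_command(
  motion=[
    [0,0,0,0,0,0.14,-1],
    [0,0,0,0,0,0.28,-1],
    [0,0,0,0,0,0.42,-1],
    [0,0,0,0,0,0.42,-1],
  ],
)

```text
clock: 10.0
tcp_pos: [0.4737, 0.1315, 0.4087]
tool_rot: [-0.077, 0.997, 0.0, 0.0]
force: [-0.5, -0.5, 0.4]
opening: 0.0854
grasp_force: 0.0
```

Run:
```python
from h import *
o=get_obs();print(o['tcp_pos'],o['tool_rot'],repr(o['joints']))
snap("top","t5");snap("scene","s5")
s=np.load("s5.npz");W=s['w'];P=s['p'].astype(int)
v,u=np.mgrid[:420,:560]
bx=(W[...,2]>.206)&(W[...,2]<.220)&(abs(u-280)<30)&(v>230)&(v<310)&(P[...,2]>P[...,0]+40)
print(bx.sum(),np.median(W[bx],0),W[bx].min(0),W[bx].max(0));print(cv2.minAreaRect(W[bx][:,:2].astype(np.float32)))
```

```text
[0.47373779 0.13152913 0.40870704] [-7.72254375e-02  9.97013653e-01  7.83901921e-05  3.94205432e-05] array([ 1.95617717e-01, -1.11461523e-02,  1.14086234e+00,  1.61863006e-04,
        2.01177967e+00, -1.52971432e+00])
374 [0.67602409 0.15863861 0.21256841] [0.61999314 0.12653754 0.20657861] [0.71924431 0.18009718 0.2159982 ]
((0.6695502400398254, 0.15305322408676147), (0.09810221195220947, 0.03997644782066345), 10.160754203796387)
```

View pics/t5.png

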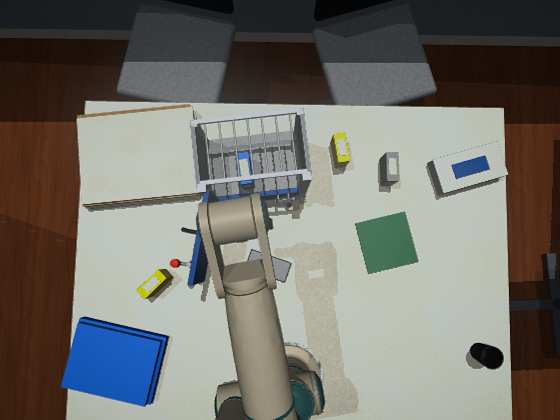

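The scene camera gives the box top centre as (0.6695, 0.153), size 98×40 and yaw 10.2°, which matches its true size. In the top view the door is open, its edge running from (205,200) to (195,285), and the other things are untouched. Now I'll tilt the tool toward the opening.

arm_command(
  motion=[
    [0,0,-20,0.024,-0.138,0.005,-1],
    [0,0,-40,0.049,-0.276,0.01,-1],
    [0,0,-60,0.073,-0.414,0.015,-1],
    [0,0,-80,0.098,-0.552,0.02,-1],
    [0,0,-100,0.122,-0.69,0.02,-1],
  ],
)

```text
clock: 10.6
tcp_pos: [0.4737, 0.1315, 0.3088]
tool_rot: [-0.08, 0.935, 0.035, 0.345]
force: [0.4, 0.6, 1.1]
opening: 0.0856
grasp_force: 0.0
```

arm_command(
  motion=[
    [0,0,0,0.015,-0.085,0,-1],
    [0,0,0,0.03,-0.17,0,-1],
    [0,0,0,0.03,-0.17,0,-1],
  ],
)

```text
clock: 10.9
tcp_pos: [0.4727, 0.1313, 0.3069]
tool_rot: [-0.078, 0.903, 0.041, 0.42]
force: [-0.6, 0.5, 0.5]
opening: 0.0854
grasp_force: 0.0
```

Run:
```python
from h import *
from scipy.spatial.transform import Rotation as R
from scipy.optimize import least_squares
o=get_obs();print(o['tcp_pos'],repr(o['joints']));M=R.from_quat(o['tool_rot']).as_matrix();print(M.round(3))
j=o['joints'];p=o['tcp_pos']
D=[(.0528,1.4016,1.6886,.2314,.4710,.2446),(.1763,1.1639,1.8074,.568,.0307,.2975),(.2201,.9108,2.0107,.5586,.1255,.3997),(.1618,1.1956,1.7818,.4752,.3078,.2896),(.2049,.907,2.0299,.4734,.3084,.4101),(-.01115,1.14086,2.01178,.4737,.1315,.4087),(j[1],j[2],j[4],*p)]
D=np.array(D);a,b,c=D[:,0],D[:,0]+D[:,1],D[:,0]+D[:,1]+D[:,2];r=np.sqrt(D[:,3]**2+D[:,4]**2-.037**2)
def fk(x,a,b,c): return (x[0]+x[2]*np.sin(a)+x[3]*np.sin(b)+x[4]*np.cos(b)+x[5]*np.sin(c), x[1]+x[2]*np.cos(a)+x[3]*np.cos(b)-x[4]*np.sin(b)+x[5]*np.cos(c))
f=lambda x:np.r_[fk(x,a,b,c)[0]-r,fk(x,a,b,c)[1]-D[:,5]]
s=least_squares(f,[0,.4,.4,.4,0,.25]);print(s.x.round(3),abs(s.fun).max())
# feasibility at grasp: r,z
for tilt in(35,40,45,50,55):
  for rr,z in((.52,.19),(.66,.185),(.55,.09)):
    S=np.pi-np.radians(90-tilt) ; S=np.pi/2+np.radians(tilt)
    g=least_squares(lambda q:[fk(s.x,q[0],q[0]+q[1],S)[0]-rr,fk(s.x,q[0],q[0]+q[1],S)[1]-z],[.4,1.4])
    print(tilt,rr,z,g.x.round(2),'j5',(S-g.x.sum()).round(2),g.cost<1e-6)
```

```text
[0.47268853 0.13133574 0.3068897 ] array([ 0.20405391, -0.67991629,  2.04494434, -0.01946666,  0.90453101,
       -1.53410298])
[[-0.634 -0.176  0.753]
 [-0.106  0.984  0.14 ]
 [-0.766  0.009 -0.643]]
[0.    0.206 0.353 0.496 0.106 0.266] 6.904756150155622e-05
35 0.52 0.19 [-0.52  2.22] j5 0.48 True
35 0.66 0.185 [-0.04  1.85] j5 0.37 True
35 0.55 0.09 [-0.2   2.22] j5 0.17 True
40 0.52 0.19 [-0.49  2.16] j5 0.6 True
40 0.66 0.185 [-0.03  1.8 ] j5 0.5 True
40 0.55 0.09 [-0.2   2.17] j5 0.3 True
45 0.52 0.19 [-0.45  2.1 ] j5 0.71 True
45 0.66 0.185 [-0.    1.74] j5 0.62 True
45 0.55 0.09 [-0.18  2.12] j5 0.42 True
50 0.52 0.19 [-0.41  2.04] j5 0.81 True
50 0.66 0.185 [0.03 1.67] j5 0.74 True
50 0.55 0.09 [-0.16  2.06] j5 0.54 True
55 0.52 0.19 [-0.36  1.97] j5 0.91 True
55 0.66 0.185 [0.07 1.6 ] j5 0.86 True
55 0.55 0.09 [-0.13  2.  ] j5 0.66 True
```

Kinematics fit to under 0.1 mm and the 40° tilt works throughout. I'll line up and go in.

arm_command(
  motion=[
    [0,-7,-40,0,0,0,-1],
    [0,-14,-80,0,0,0,-1],
    [0,-14,-125,0,0,0,-1],
    [36,-7,-125,0,0,0,-1],
    [72,-1,-125,0,0,0,-1],
  ],
)

```text
clock: 11.4
tcp_pos: [0.5451, 0.1303, 0.1794]
tool_rot: [-0.078, 0.904, 0.041, 0.417]
force: [-0.1, -0.5, 2.3]
opening: 0.0855
grasp_force: 0.0
```

arm_command(
  motion=[
    [0,0,0,0,0,0,-1],
    [0,0,0,0,0,0,-1],
  ],
)

```text
clock: 11.6
tcp_pos: [0.5464, 0.1305, 0.183]
tool_rot: [-0.078, 0.903, 0.041, 0.419]
force: [-0.4, -0.7, 0.3]
opening: 0.0855
grasp_force: 0.0
```

Run:
```python
from h import *
o=get_obs();print(o['tcp_pos'],o['force'])
p,d=snap("scene","s6");a=cv2.resize(p[150:310,190:390],None,fx=3.7,fy=3.7,interpolation=cv2.INTER_CUBIC); cv2.imwrite("pics/c6.png",a[:,:,::-1])
```

```text
[0.54639653 0.13050626 0.18304589] [-0.42906409 -0.68685859  0.26904594]
```

View pics/c6.png

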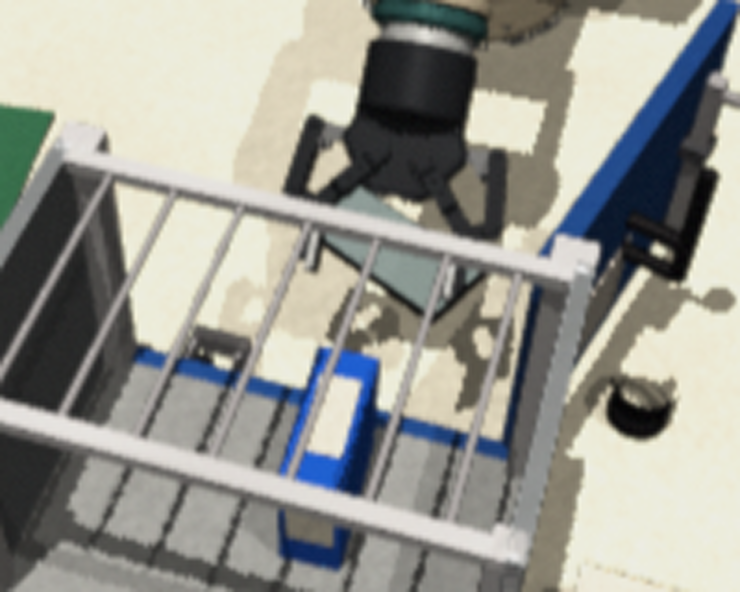

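The open fingertips, at (312,250) and (452,275) in the crop, straddle the line of the box at (345,400). Going in.

arm_command(
  motion=[
    [26,5,0,0,0,0,-1],
    [52,9,0,0,0,0,-1],
    [78,14,0,0,0,0,-1],
    [106,19,0,0,0,0,-1],
    [106,19,0,0,0,0,-1],
  ],
)

```text
clock: 12.15
tcp_pos: [0.6534, 0.1497, 0.1854]
tool_rot: [-0.079, 0.902, 0.041, 0.422]
force: [-0.2, 0.4, -0.8]
opening: 0.0853
grasp_force: 0.0
```

arm_command(
  motion=[
    [0,0,0,0,0,0,1],
    [0,0,0,0,0,0,1],
    [0,0,0,0,0,0,1],
    [0,0,0,0,0,0,1],
    [0,0,0,0,0,0,1],
  ],
)

```text
clock: 12.65
tcp_pos: [0.6516, 0.1495, 0.1845]
tool_rot: [-0.079, 0.902, 0.041, 0.421]
force: [-4.0, -0.1, 3.3]
opening: 0.0394
grasp_force: 60.4
```

Gripped at 39.4 mm, the box width. I'll lift 10 mm and draw it out.

arm_command(
  motion=[
    [0,0,5,0,0,0,1],
    [0,0,12,0,0,0,1],
    [-25,-5,12,0,0,0,1],
    [-55,-10,12,0,0,0,1],
    [-90,-16,12,0,0,0,1],
  ],
)

```text
clock: 13.15
tcp_pos: [0.561, 0.1333, 0.1957]
tool_rot: [-0.079, 0.903, 0.041, 0.421]
force: [-0.5, 0.8, -0.2]
opening: 0.0393
grasp_force: 60.5
```

arm_command(
  motion=[
    [-30,-5,0,0,0,0,1],
    [-60,-11,0,0,0,0,1],
    [-90,-16,0,0,0,0,1],
    [-110,-20,0,0,0,0,1],
    [-110,-20,0,0,0,0,1],
  ],
)

```text
clock: 13.65
tcp_pos: [0.4506, 0.1133, 0.1964]
tool_rot: [-0.079, 0.902, 0.041, 0.422]
force: [-0.2, -1.0, -1.0]
opening: 0.0395
grasp_force: 60.6
```

Run:
```python
from h import *
o=get_obs();print(o['tcp_pos'],o['tool_rot'],o['force'],o['opening'],o['joints'])
snap("scene","s7");snap("top","t7")
t=np.load("t0.npz" if 0 else "top0.npz");W=t['w'];P=t['p'].astype(int)
v,u=np.mgrid[:420,:560]
m=((P[...,1]>P[...,0]+15)&(P[...,1]>P[...,2]+5)&(abs(u-387)<40)&(abs(v-243)<40)&(W[...,2]<.02)).astype(np.uint8)
m=cv2.morphologyEx(m,cv2.MORPH_OPEN,np.ones((5,5)))>0
print(m.sum(),W[m].mean(0),cv2.minAreaRect(W[m][:,:2].astype(np.float32)))
```

```text
[0.45063429 0.11330031 0.19635009] [-0.07913155  0.90229621  0.04079944  0.4218236 ] [-0.15291335 -0.96632309 -1.00742468] 0.03953541185671158 [ 0.1533198  -0.74587144  2.30119237  0.03595069  0.71156564 -1.60868112]
2690 [ 0.46300065 -0.32893574  0.00495721] ((0.46353620290756226, -0.32933467626571655), (0.18016186356544495, 0.1821405440568924), 14.918937683105469)
```

View pics/s7.png

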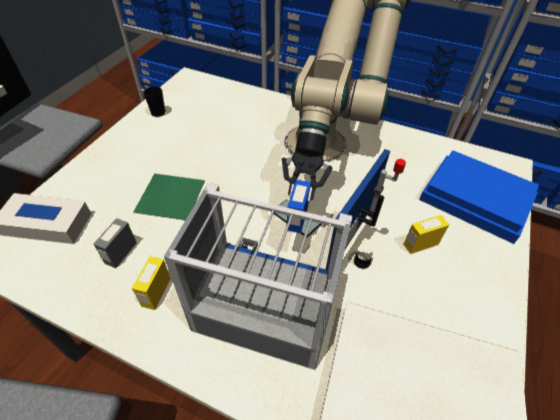

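The box is held upright at (298,195) in front of the cabinet, and the pad centre is at (0.463, −0.329). I'll check that the placing pose is reachable.

Run:
```python
from h import *
from scipy.optimize import least_squares
x=[0,.206,.353,.496,.106,.266]
def fk(a,b,c): return (x[0]+x[2]*np.sin(a)+x[3]*np.sin(b)+x[4]*np.cos(b)+x[5]*np.sin(c), x[1]+x[2]*np.cos(a)+x[3]*np.cos(b)-x[4]*np.sin(b)+x[5]*np.cos(c))
j=get_obs()['joints'];S=j[1]+j[2]+j[4];print(S)
for rr in(.54,.549,.56,.57):
  for z in(.19,.12,.0745):
    g=least_squares(lambda q:np.r_[fk(q[0],q[0]+q[1],S)]-[rr,z],[.0,2.]);print(rr,z,g.x.round(3),'j5',(S-g.x.sum()).round(3))
```

```text
2.266726180483028
0.54 0.19 [-0.416  2.114] j5 0.568
0.54 0.12 [-0.299  2.181] j5 0.385
0.54 0.0745 [-0.193  2.204] j5 0.255
0.549 0.19 [-0.383  2.091] j5 0.559
0.549 0.12 [-0.267  2.156] j5 0.377
0.549 0.0745 [-0.162  2.179] j5 0.251
0.56 0.19 [-0.344  2.063] j5 0.548
0.56 0.12 [-0.229  2.126] j5 0.37
0.56 0.0745 [-0.127  2.148] j5 0.246
0.57 0.19 [-0.31   2.037] j5 0.54
0.57 0.12 [-0.196  2.098] j5 0.364
0.57 0.0745 [-0.096  2.119] j5 0.243
```

j5 would be just short in the aligned pose, so I'll keep the tool heading about 17° to the left of the arm plane. That bends the wrist more. I'll carry the box over in an arc.

arm_command(
  motion=[
    [0,0,35,0,0,0,1],
    [10,-35,60,0,0,-0.07,1],
    [25,-75,60,0,0,-0.14,1],
    [35,-115,60,0,0,-0.21,1],
    [35,-155,60,0,0,-0.28,1],
  ],
)

```text
clock: 14.25
tcp_pos: [0.4879, -0.0434, 0.2557]
tool_rot: [0.049, 0.905, -0.019, 0.422]
force: [0.3, 0.5, -1.3]
opening: 0.0396
grasp_force: 60.8
```

arm_command(
  motion=[
    [-2,-40,0,0,0,-0.07,1],
    [-4,-80,0,0,0,-0.14,1],
    [-9,-120,0,0,0,-0.21,1],
    [-15,-160,0,0,0,-0.28,1],
    [-15,-160,0,0,0,-0.28,1],
  ],
)

```text
clock: 14.75
tcp_pos: [0.4716, -0.2051, 0.2552]
tool_rot: [0.176, 0.889, -0.079, 0.415]
force: [0.6, 0.1, -0.5]
opening: 0.0392
grasp_force: 61.1
```

Run:
```python
from h import *
from scipy.spatial.transform import Rotation as R
o=get_obs();print(o['tcp_pos'],o['joints'],o['opening']);print(R.from_quat(o['tool_rot']).as_matrix().round(3))
```

```text
[ 0.47163075 -0.20512963  0.25522082] [-0.54755011 -0.58046222  2.08845532  0.18040779  0.77662059 -1.79843675] 0.03924446038027853
[[-0.594  0.378  0.71 ]
 [ 0.248  0.926 -0.286]
 [-0.766  0.006 -0.643]]
```

arm_command(
  motion=[
    [-8,-40,0,0,0,0,1],
    [-16,-80,0,0,0,0,1],
    [-25,-117,0,0,0,0,1],
    [-25,-117,-40,0,0,0,1],
    [-25,-117,-80,0,0,0,1],
  ],
)

```text
clock: 15.25
tcp_pos: [0.4471, -0.3203, 0.1756]
tool_rot: [0.174, 0.889, -0.078, 0.416]
force: [0.7, 0.2, -1.3]
opening: 0.0392
grasp_force: 61.3
```

arm_command(
  motion=[
    [0,0,-30,0,0,0,1],
    [0,0,-60,0,0,0,1],
    [0,0,-80,0,0,0,1],
    [0,0,-80,0,0,0,1],
    [0,0,-80,0,0,0,1],
  ],
)

```text
clock: 15.75
tcp_pos: [0.4474, -0.3186, 0.0959]
tool_rot: [0.173, 0.89, -0.077, 0.416]
force: [0.6, -0.7, -0.5]
opening: 0.0395
grasp_force: 61.3
```

Run:
```python
from h import *
from scipy.spatial.transform import Rotation as R
o=get_obs();print(o['tcp_pos'],o['joints'],o['opening'],o['force']);print(R.from_quat(o['tool_rot']).as_matrix().round(3))
p,d=snap("scene","s8");W=world("scene",d);P=p.astype(int)
m=(P[...,2]>P[...,0]+40)&(abs(W[...,0]-.463)<.1)&(abs(W[...,1]+.329)<.1)
print(m.sum(),np.percentile(W[m],[1,50,99],axis=0).round(3));
```

```text
[ 0.44739276 -0.31857118  0.09587203] [-0.86215679 -0.18925331  2.14772615  0.81324504  0.51597138 -2.63275426] 0.03948520465390611 [ 0.58770597 -0.66608536 -0.51330245]
[[-0.594  0.372  0.713]
 [ 0.244  0.928 -0.281]
 [-0.766  0.007 -0.643]]
777 [[ 0.419 -0.354  0.029]
 [ 0.484 -0.314  0.086]
 [ 0.518 -0.291  0.127]]
```

arm_command(
  motion=[
    [0,-2,-4,0,0,0,1],
    [0,-3,-8,0,0,0,1],
    [0,-3,-12,0,0,0,1],
    [0,-3,-16,0,0,0,1],
    [0,-3,-16,0,0,0,1],
  ],
)

```text
clock: 16.3
tcp_pos: [0.4465, -0.3213, 0.0788]
tool_rot: [0.174, 0.89, -0.077, 0.415]
force: [-0.4, 0.3, -0.8]
opening: 0.0395
grasp_force: 61.3
```

arm_command(
  motion=[
    [0,0,-2,0,0,0,1],
    [0,0,-4,0,0,0,1],
    [0,0,-4,0,0,0,1],
  ],
)

```text
clock: 16.6
tcp_pos: [0.4467, -0.3214, 0.0753]
tool_rot: [0.173, 0.889, -0.077, 0.416]
force: [-0.1, -0.2, -1.3]
opening: 0.0394
grasp_force: 61.3
```

Run:
```python
from h import *
from scipy.spatial.transform import Rotation as R
o=get_obs();print(o['tcp_pos'],o['joints'],o['opening'],o['force']);print(R.from_quat(o['tool_rot']).as_matrix().round(3))
```

```text
[ 0.446721   -0.3214374   0.07533921] [-0.86855241 -0.13595401  2.15190612  0.89711996  0.48211963 -2.73107068] 0.03938557923973883 [-0.08832089 -0.24778318 -1.34173694]
[[-0.594  0.373  0.713]
 [ 0.245  0.928 -0.281]
 [-0.766  0.007 -0.643]]
```

arm_command(
  motion=[
    [0,0,-1,0,0,0,1],
    [0,0,-2,0,0,0,1],
    [0,0,-2,0,0,0,1],
  ],
)

```text
clock: 16.9
tcp_pos: [0.4472, -0.3219, 0.0745]
tool_rot: [0.173, 0.889, -0.077, 0.416]
force: [-0.7, 1.3, 2.8]
opening: 0.0395
grasp_force: 61.6
```

Light contact with the pad (2.8 N). I'll release and back out along the tool axis.

arm_command(
  motion=[
    [0,0,0,0,0,0,0.6],
    [0,0,0,0,0,0,0.2],
    [0,0,0,0,0,0,-0.4],
    [0,0,0,0,0,0,-0.6],
    [0,0,0,0,0,0,-0.6],
  ],
)

```text
clock: 17.4
tcp_pos: [0.4466, -0.3214, 0.0732]
tool_rot: [0.173, 0.89, -0.077, 0.415]
force: [-1.2, 0.3, 0.8]
opening: 0.0681
grasp_force: 0.0
```

arm_command(
  motion=[
    [0,0,0,0,0,0,-0.6],
    [-11,4,10,0,0,0,-0.6],
    [-28,11,26,0,0,0,-0.6],
    [-46,18,42,0,0,0,-0.6],
    [-64,25,58,0,0,0,-0.6],
  ],
)

```text
clock: 17.9
tcp_pos: [0.3821, -0.2961, 0.1318]
tool_rot: [0.173, 0.89, -0.077, 0.415]
force: [1.2, -0.3, 0.7]
opening: 0.0681
grasp_force: 0.0
```

arm_command(
  motion=[
    [0,0,30,0,0,0,-0.6],
    [0,0,70,0,0,0,-0.6],
    [0,0,110,0,0,0,-0.6],
    [0,0,110,0,0,0,-0.6],
  ],
)

```text
clock: 18.3
tcp_pos: [0.3837, -0.298, 0.2492]
tool_rot: [0.172, 0.888, -0.081, 0.42]
force: [0.1, 0.3, 0.3]
opening: 0.0679
grasp_force: 0.0
```

Run:
```python
from h import *
o=get_obs();print(o['tcp_pos'],o['joints'],o['force'],o['opening'])
p,d=snap("scene","s9");W=world("scene",d);P=p.astype(int)
m=(abs(W[...,2]-.103)<.005)&(abs(W[...,0]-.463)<.09)&(abs(W[...,1]+.329)<.09)
print(m.sum(),W[m].mean(0),cv2.minAreaRect(W[m][:,:2].astype(np.float32)))
```

```text
[ 0.38368027 -0.29795582  0.24919286] [-0.98033992 -0.6422978   2.14191478  0.57042795  0.93773133 -2.34094389] [0.13226503 0.31066022 0.28855494] 0.06785976994913978
317 [ 0.46808748 -0.32696453  0.10275332] ((0.46570807695388794, -0.3278612494468689), (0.04353389889001846, 0.09947401285171509), 67.91214752197266)
```

View pics/s9.png

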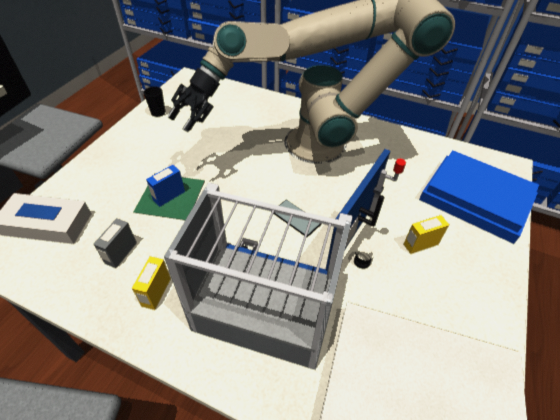

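The blue box stands upright on the pad at (165,185), its centre about 3 mm from the middle. The top door is open, the bottom door is shut, and the arm is clear of everything.

```bash
python3 -c "
from bench import *
print(job_done())"
```

```text
the job is handed in; nothing more can be done
None
```

I handed the job in at about 18 s on the robot's clock: the blue box stands upright about 3 mm from the pad's middle, the top door is open about 1.8 rad, and the bottom door looks shut with the other things untouched; no verdict came back.

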